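# Turn the row of fittings round for the customer

## Robot

A 7-joint arm with a two-finger parallel gripper is mounted at the origin on the work surface. World frame = base frame: x ahead of the robot, y to its left, z up, the work surface at z = 0. Lengths are in m, angles in rad, forces in N, time in s.
With the tool pointing down it reaches from about 0.4 to 0.875 m from the base axis. Payload 4.4 kg.
Tool frame: the origin (TCP) lies on the centre line of the jaws, within the pads' length; the fingertips stand r.finger_overhang ahead of it and the grasp point (between the pads) lies 3 mm ahead of it (r.finger_overhang is the distance from the TCP to the fingertips, in m); z points along the fingers, y is the direction in which the jaws open and shut (so a half turn about z gives the same grasp; the last joint's range is limited). The gripper opens to 85 mm and grips with 20 to 120 N. Pads are 22 mm wide; open, the fingers measure 114 mm over their backs; the gripper's body (76 mm by 85 mm) begins 54 mm behind the grasp point. The pads swing forward as they close: fully open they stand 13 mm farther back than shut.
Start: joints at [1.04, 0.628, 0.038, 1.517, -0.027, 0.996, -0.02], TCP at [0.291, -0.581, 0.253] pointing down, gripper open.
Joint ranges: [-3.06, 3.06], [-0.37, 2.12], [-1.25, 1.32], [0.18, 2.47], [-1.1, 4.24], [0.23, 1.98], [-2.94, 2.94]. Speed limits (rad/s): [2.57, 2.57, 3.14, 3.14, 3.14, 3.14, 3.14].

## Interface

Orientations are given as a unit quaternion [w, x, y, z].
In Python, from workcell import r gives the robot as it stands.
- The arm moves only by the shell command python3 -m creep 'ROWS' [OPENING]. ROWS is JSON, one flat list of numbers, 6 for each row, row after row: the shift along the tool's x, y, z in mm, then the turn, a rotation vector about the tool's x, y, z in degrees. A call has 1 to 12 rows; each row shifts and turns the commanded pose from where the row before left it, along the tool's axes as they then stand; what a row does not reach is not made up. A row lasts 1/8 s, in which the tool goes at most 62.5 mm and 10.7 degrees, less where a joint would pass 70% of its speed; a pose out of reach is approached as far as the arm can. A call with a gripper value outside its range is refused whole. OPENING is the closure, from 0 (fully open) to 1 (shut), set as the call begins (- or left out, the last holds). The fingers move at their own pace and stop on an object; the grip force is fixed at half the most. Time passes only in rows, so rows that do not move let the fingers close. It gives the time, the measured TCP pose, the force and the opening at its end, in the units of the state.
- r.get_obs(): the state, without advancing time (a new reading comes with each control period).
- r.get_image(name): name is "scene" or "side" or "wrist"; returns the picture (480x640x3 uint8, red, green, blue); there is no depth.
- r.camera_info(name): a dict with "intrinsics" (3x3 intrinsics, pixels), "xyz" and "rotation" of the camera in the world; the wrist camera has in their place "T_tool_cam" (4x4, takes a point from camera to tool coordinates, whose origin is the TCP and whose axes are the flange's). Camera axes: x right, y down, z forward; pixel columns grow to the right and rows downward; lengths in m; the calibration is good to about 2 mm. A picture is of the moment at which its call begins: read the wrist's pose just before it. camera_info takes no time and is no camera call.
- r.job_done(): hands the job in, once; it reports no verdict.
Trained networks look in the newest picture that a camera, given by its name, has taken for a name from the list of things; names that differ only in an ending like _2 or _b are one class to them, and where a whole thing is asked for, a point or a joint stands for the part that bears it (a point fixed in the world has none). Each returns a list of dicts, best first, with "p" (0 to 1); they miss things now and then, are a little off and sometimes report something else, mostly with a low value. They report only what shows in the picture. A call takes as long as a camera call. They do not tell look-alikes from the thing itself.
- r.recognise(camera, target): "box" ([left, top, right, bottom] in pixels, round what is visible of it).
- r.trace(camera, target): "mask" (480x640 bool, what is visible of it) and "box" ([left, top, right, bottom] in pixels, round what is visible of it).
The state is a dict: "time_s": time; "joints": joint angles; "dq": joint speeds; "joint_torque": joint torques, N m; "eef_pos": TCP position; "tool_rot": TCP orientation; "ft_force": force on the tool from outside, world axes, zero at the start; "torque": the same for the moment, N m; "width": finger opening in m.
Only numpy, scipy, OpenCV 4.12 (cv2) and the standard library are available. Lean on these libraries where they do the work, as an engineer would, in place of code of your own. Each camera call takes 0.05 s, during which the arm holds its last target.

## Task

Move the four brass fittings from the black tray to the wooden display rack in reverse order, so that a customer on the far side of the counter reads the row as you do: the fitting at the left end of the tray, seen from the robot, goes to the right end of the rack, and so on along the row. Stand each fitting upright in the middle of its steel disc. Set each one down before letting go, without dropping it, and knock none over.

Things in the scene. Friction and masses are not known exactly. Their poses are not given: they have to be found in the camera images.
- nipple: Brass pipe nipple: a plain straight upright tube with thread bands, 28 mm diameter, 70 mm tall, the tallest and slimmest. Loose, about 0.16 kg. Origin: centre of its underside, z up along its axis; round, so any grasp yaw serves.
- tee: Brass tee: upright barrel 32 mm diameter, 60 mm tall, with one level side branch 26 mm diameter, its axis 32 mm above the foot, pointing along the body +y and ending 36 mm from the barrel axis. Loose, about 0.22 kg. Origin: centre of the barrel underside, z up. At the start the branch points roughly along the tray +y, so grip it across its x axis.
- reducer: Brass reducer: a hexagonal foot 48 mm over the corners and 16 mm high, carrying a round upright neck of 26 mm diameter from 16 to 60 mm above the underside (total 60 mm tall). Loose, about 0.18 kg. Origin: centre of its underside, z up along its axis. Grip it by the neck.
- cap: Brass end cap: a squat solid round, 44 mm diameter, 32 mm tall (straight sides to 27 mm, then bevelled to a 34 mm top). Loose, about 0.15 kg. Origin: centre of its underside, z up.
- tray: Black plastic tray, fixed, 80 (x) by 328 (y) by 10 mm thick; end walls 18 mm high. Four grey pads in a row along y, centres at y = +117, +39, -39, -117 mm, x = 0; pad tops 15 mm above the origin. The fittings start on them in any order, up to 4 mm off centre. Origin: centre of underside; +y is left seen from the robot, z up. Stands nearer or farther than the rack.
- rack: Pale wooden display rack, fixed, 80 (x) by 328 (y) by 10 mm thick; end walls 24 mm high. Four empty round steel discs, 56 mm diameter, in a row along y, centres at y = +117, +39, -39, -117 mm, x = 0; disc tops 15 mm above the origin. Origin: centre of underside; +y is left seen from the robot, z up.
- pad_nipple: Fixed flat grey square pad, 56 x 56 mm, 5 mm high, on the tray; the nipple stands on it at the start. It only marks that fitting's place in the tray row and never moves. Origin: centre of its underside (its top is 5 mm above); axes as the tray's.
- pad_tee: Fixed flat grey square pad, 56 x 56 mm, 5 mm high, on the tray; the tee stands on it at the start. It only marks that fitting's place in the tray row and never moves. Origin: centre of its underside (its top is 5 mm above); axes as the tray's.
- pad_reducer: Fixed flat grey square pad, 56 x 56 mm, 5 mm high, on the tray; the reducer stands on it at the start. It only marks that fitting's place in the tray row and never moves. Origin: centre of its underside (its top is 5 mm above); axes as the tray's.
- pad_cap: Fixed flat grey square pad, 56 x 56 mm, 5 mm high, on the tray; the cap stands on it at the start. It only marks that fitting's place in the tray row and never moves. Origin: centre of its underside (its top is 5 mm above); axes as the tray's.
Mind the look-alikes: they are no part of the job. Leave any green or turquoise look-alike of the cap alone.

How it is judged:
By the outcome, as a careful person would: the job done as asked, in the order asked, and still so for the second after the job is handed in, with the robot touching nothing.
It also fails if it takes over 96 s, if anything falls off the work surface, if the arm or the gripper's body presses on something with over 40 N, if the wrist force passes 120 N, or if a joint passes its speed limit or range.

## Working session

There is one attempt and no reset: what is moved stays moved. The work goes in short steps, Python scripts to look and compute and a shell command to move; the robot and the scene stay as the last step left them, time stands still between calls to the robot, and variables do not carry over. Pictures are saved under pics/ and viewed, and the job is handed in when it is done.

```bash
ls; mkdir -p pics; python3 - <<'E'
from workcell import r
import cv2
o=r.get_obs();print(o, r.finger_overhang)
for n in("scene","side","wrist"):
    im=r.get_image(n);cv2.imwrite(f"pics/a_{n}.png",im[:,:,::-1]);print(n,r.camera_info(n))
E
```

```text
pics
{'time_s': 0.0, 'joints': array([ 1.04018209,  0.62936742,  0.03845754,  1.51836951, -0.02699601,
        0.99627497, -0.01998541]), 'dq': array([ 3.09797410e-06,  1.23538784e-03,  2.63919479e-03, -1.69949864e-03,
        4.62975967e-04, -1.79809510e-03,  1.08877093e-04]), 'joint_torque': array([ 1.42607420e-03, -5.63400042e+01,  1.22645516e+00, -1.93444777e+01,
        1.09811078e-02,  1.03136350e-02, -2.83188922e-05]), 'eef_pos': array([ 0.29112505, -0.58051254,  0.25237505]), 'tool_rot': array([-9.20186506e-04,  9.73113891e-01,  2.30322494e-01, -2.37635477e-04]), 'ft_force': array([ 0.3421007 , -0.51975445,  1.34277678]), 'torque': array([ 0.02362233,  0.03332638, -0.05099265]), 'width': 0.08560167558542839} 0.022
scene {'intrinsics': array([[433.46508867,   0.        , 321.97327625],
       [  0.        , 433.46508867, 238.07573697],
       [  0.        ,   0.        ,   1.        ]]), 'xyz': array([0.93729949, 0.07156978, 0.5804743 ]), 'rotation': array([-0.19686004,  0.60931351,  0.73098178, -0.23590001])}
side {'intrinsics': array([[612.20970272,   0.        , 323.67885524],
       [  0.        , 612.20970272, 252.64060649],
       [  0.        ,   0.        ,   1.        ]]), 'xyz': array([0.501451  , 0.67031813, 0.68163539]), 'rotation': array([ 0.00776561, -0.02629345,  0.91509817, -0.40229802])}
wrist {'intrinsics': array([[417.81495937,   0.        , 321.54429363],
       [  0.        , 417.81495937, 242.23920163],
       [  0.        ,   0.        ,   1.        ]]), 'T_tool_cam': array([[ 6.32058227e-04, -9.60776852e-01, -2.77321910e-01,
         7.11190569e-02],
       [ 9.99999785e-01,  6.55018845e-04,  9.84829205e-06,
         3.04633929e-04],
       [ 1.72189066e-04, -2.77321857e-01,  9.60777060e-01,
        -1.20130334e-01],
       [ 0.00000000e+00,  0.00000000e+00,  0.00000000e+00,
         1.00000000e+00]])}
```

View pics/a_scene.png

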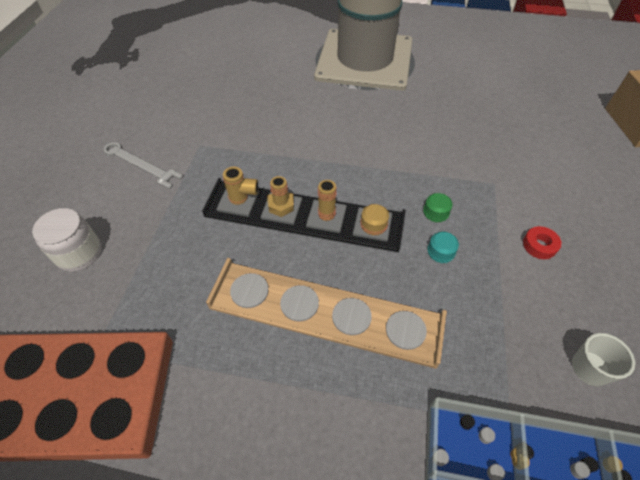

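View pics/a_side.png

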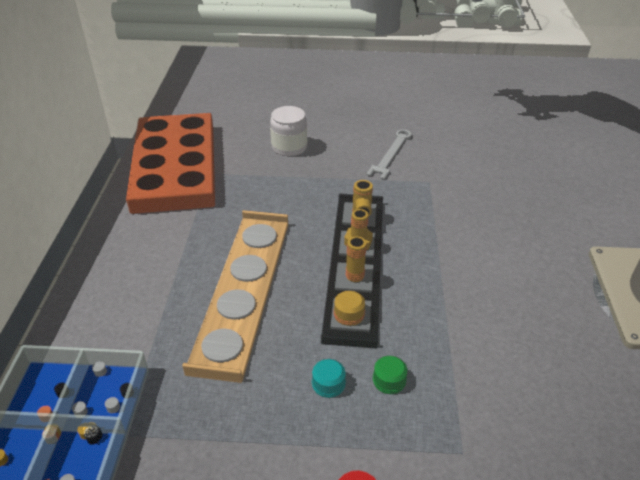

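View pics/a_wrist.png

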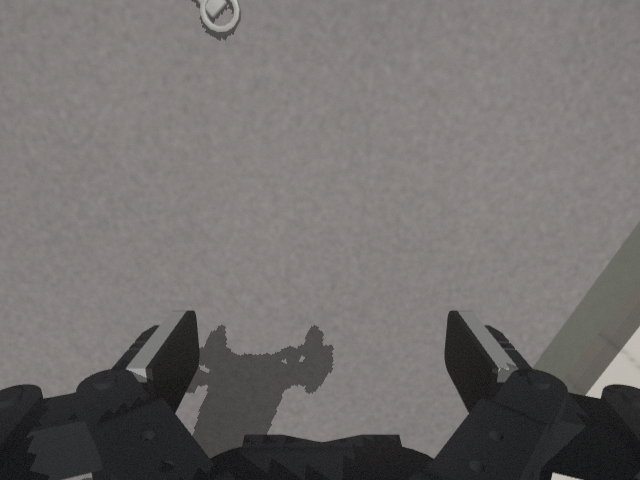

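The row in the tray, from the robot's left (+y), is cap, nipple, reducer, tee. The scene view shows it at right to left, about (375,218), (327,200), (280,196) and (236,186). On the rack, from the left, it should therefore be tee, reducer, nipple, cap. The green and turquoise look-alikes are at (438,207) and (443,246). Next I'll measure positions.

```bash
cat > h.py <<'E'
import numpy as np,cv2
from scipy.spatial.transform import Rotation as R
from scipy.optimize import least_squares
from workcell import r
def rot(q): return R.from_quat([q[1],q[2],q[3],q[0]]).as_matrix()
def cam(n,obs=None):
    i=r.camera_info(n);K=np.array(i["intrinsics"])
    if n=="wrist":
        o=obs or r.get_obs();T=np.eye(4);T[:3,:3]=rot(o["tool_rot"]);T[:3,3]=o["eef_pos"];T=T@i["T_tool_cam"];return K,T[:3,:3],T[:3,3]
    q=np.array(i["rotation"]);return K,(rot(q) if q.size==4 else q),np.array(i["xyz"])
def proj(c,P):
    K,Rm,t=c;p=(np.atleast_2d(P)-t)@Rm@K.T;return p[:,:2]/p[:,2:]
def back(c,uv,z):
    K,Rm,t=c;uv=np.atleast_2d(uv).astype(float)
    d=np.c_[uv,np.ones(len(uv))]@np.linalg.inv(K).T@Rm.T
    return t+d*((z-t[2])/d[:,2])[:,None]
def ring(rad,z,n=40):
    a=np.arange(n)*2*np.pi/n;return np.c_[rad*np.cos(a),rad*np.sin(a),np.full(n,z)]
PARTS={'nipple':[np.r_[ring(.014,0),ring(.014,.07)]],
'cap':[np.r_[ring(.022,0),ring(.022,.027),ring(.017,.032)]],
'reducer':[np.r_[ring(.024,0,6),ring(.024,.016,6)],np.r_[ring(.013,.016),ring(.013,.06)]],
'tee':[np.r_[ring(.016,0),ring(.016,.06)],np.r_[[[x*1,y,.032+z] for x,z,_ in ring(.013,0) for y in(0,.036)]]]}
def sil(c,name,x,y,z0,yaw=0):
    m=np.zeros((480,640),np.uint8);M=R.from_euler('z',yaw).as_matrix()
    for P in PARTS[name]:
        uv=proj(c,P@M.T+[x,y,z0]);cv2.fillConvexPoly(m,cv2.convexHull((uv*16).astype(np.int32)),1,shift=4)
    return m.astype(bool)
E
cat > m.py <<'E'
from h import *
cams={n:cam(n) for n in("scene","side")};ims={n:r.get_image(n) for n in cams}
for n,c in cams.items():
    for t in("rack","tray"):
        L=r.trace(n,t)
        if not L: print(n,t,"none");continue
        d=L[0];print(n,t,round(d["p"],2),np.round(d["box"]))
        m=d["mask"].astype(np.uint8)
        hull=cv2.convexHull(np.argwhere(m)[:,::-1].astype(np.int32));hm=np.zeros_like(m);cv2.fillConvexPoly(hm,hull,1)
        if t=="rack":
            hsv=cv2.cvtColor(ims[n],cv2.COLOR_RGB2HSV);g=((hsv[...,1]<50)&(hm>0)).astype(np.uint8)
            nn,l,s,ce=cv2.connectedComponentsWithStats(g)
            pts=[]
            for i in range(1,nn):
                if s[i,4]>300:
                    X=back(c,np.argwhere(l==i)[:,::-1],.015).mean(0);pts.append(X[:2]);print("  disc",np.round(X*1000,1),s[i,4])
    for t in PARTS:
        for d in r.trace(n,t)[:3]:
            np.save(f"mask_{n}_{t}.npy",d["mask"]) if d is not None else 0
            print(n,t,round(d["p"],2),np.round(d["box"]),d["mask"].sum())
        
E
python3 m.py
```

```text
scene rack 0.77 [206. 256. 446. 368.]
  disc [618.7  31.7  15. ] 718
  disc [649.  -90.9  15. ] 1008
  disc [656.  -13.4  15. ] 1058
  disc [663.   64.1  15. ] 1124
  disc [670.  141.6  15. ] 1205
scene tray 0.68 [201. 177. 404. 250.]
scene nipple 0.83 [318. 179. 335. 221.] 643
scene nipple 0.19 [353. 208. 388. 241.] 271
scene cap 0.91 [423. 192. 452. 221.] 646
scene cap 0.61 [361. 207. 388. 236.] 732
scene cap 0.57 [428. 232. 461. 264.] 840
scene reducer 0.92 [266. 178. 294. 218.] 847
scene tee 0.92 [221. 168. 258. 204.] 832
side rack 0.75 [182. 211. 287. 384.]
  disc [699.3  37.6  15. ] 564
  disc [645.6 -90.9  15. ] 619
  disc [652.8 -13.2  15. ] 733
  disc [659.9  64.2  15. ] 879
  disc [666.8 141.7  15. ] 1064
side tray 0.68 [184. 211. 287. 384.]
side nipple 0.76 [346. 234. 362. 281.] 766
side cap 0.94 [335. 290. 365. 329.] 885
side cap 0.84 [309. 358. 346. 399.] 1138
side cap 0.7 [373. 357. 407. 394.] 1086
side reducer 0.93 [344. 209. 372. 244.] 628
side reducer 0.2 [334. 263. 370. 294.] 710
side tee 0.64 [354. 178. 371. 210.] 489
side tee 0.55 [342. 203. 376. 226.] 302
side tee 0.27 [341. 232. 376. 257.] 283
```

The discs agree between cameras to about 3 mm, and their spacing is 77.8 mm as it should be. Averaging both gives a rack yaw of about -5.2°. Next I'll fit the fittings by silhouette.

```bash
cat > f.py <<'E'
from h import *
from scipy.optimize import minimize
guess={'cap':(335,290,365,329),'nipple':(346,234,362,281),'reducer':(344,209,372,244),'tee':(354,178,371,210)}
gs={'cap':(361,207,388,236),'nipple':(318,179,335,221),'reducer':(266,178,294,218),'tee':(221,168,258,204)}
for n,g in(("scene",gs),("side",guess)):
    c=cam(n);im=r.get_image(n);hsv=cv2.cvtColor(im,cv2.COLOR_RGB2HSV);ov=im.copy()
    for t,b in g.items():
        ds=r.trace(n,t);bc=np.array([(b[0]+b[2])/2,(b[1]+b[3])/2])
        d=min(ds,key=lambda d:np.linalg.norm(np.array([(d["box"][0]+d["box"][2])/2,(d["box"][1]+d["box"][3])/2])-bc)) if ds else None
        if d is None: print(n,t,"missed");continue
        m=d["mask"].astype(bool)
        x0=back(c,[bc],.04)[0]
        def f(p):
            s=sil(c,t,p[0]/1e3,p[1]/1e3,.015,p[2]/10 if t=='tee' else 0);return 1-(s&m).sum()/max(1,(s|m).sum())
        best=min((minimize(f,[x0[0]*1e3,x0[1]*1e3,y],method='Nelder-Mead',options=dict(initial_simplex=np.array([[0,0,0],[8,0,0],[0,8,0],[0,0,3]])+[x0[0]*1e3-2,x0[1]*1e3-2,y])) for y in(-1.,)),key=lambda q:q.fun)
        p=best.x;print(n,t,np.round(p,1),"iou",round(1-best.fun,2))
        s=sil(c,t,p[0]/1e3,p[1]/1e3,.015,p[2]/10 if t=='tee' else 0).astype(np.uint8)
        cs,_=cv2.findContours(s,0,1);cv2.drawContours(ov,cs,-1,(255,0,0),1)
    y0=(150,190)[0];cr=ov[150:290,180:480] if n=="scene" else ov[160:360,260:440]
    cv2.imwrite(f"pics/fit_{n}.png",cv2.resize(cr[:,:,::-1],None,fx=2.6,fy=2.6))
print(r.get_obs()["time_s"])
E
python3 f.py
```

```text
scene cap [494.5  75.9   0.8] iou 0.94
scene nipple [487.8  -4.6  -4.5] iou 0.93
scene reducer [484.4 -83.4  -0.6] iou 0.88
scene tee [ 4.775e+02 -1.606e+02  3.000e-01] iou 0.92
side cap [4.929e+02 7.320e+01 3.000e-01] iou 0.89
side nipple [485.8  -7.2  -2.5] iou 0.92
side reducer [481.6 -87.4  -2.4] iou 0.69
side tee [ 476.1 -170.6   -1. ] iou 0.72
1.35
```

Cap and nipple agree within 3 mm between cameras. The side fits of reducer and tee are partly occluded, so I'll use the scene fits for those. Now I'll turn the tool so its x axis lies along the tray.

```bash
cat >> h.py <<'E'
def to(x,y,z,yaw=None):
    o=r.get_obs();M=rot(o["tool_rot"]);d=M.T@(np.array([x,y,z])-o["eef_pos"])*1e3
    ang=np.degrees(np.arctan2(M[1,0],M[0,0]));tilt=np.degrees(np.arccos(-M[2,2]))
    w=None
    if yaw is not None:
        a=np.radians(yaw);Mt=np.c_[[np.cos(a),np.sin(a),0],[np.sin(a),-np.cos(a),0],[0,0,-1]]
        w=np.degrees(R.from_matrix(M.T@Mt).as_rotvec())
    print("t",o["time_s"],"pos",np.round(o["eef_pos"]*1e3,1),"yaw",round(ang,1),"tilt",round(tilt,2),"shift",np.round(d,1),"turn",None if w is None else np.round(w,2),"F",np.round(o["ft_force"],1),"width",round(o["width"]*1e3,1))
E
python3 -c "
from h import *
to(.490,.015,.26,85)"; python3 -m creep '[0,0,0,0,0,-9.7, 0,0,0,0,0,-9.7, 0,0,0,0,0,-9.7, 0,0,0,0,0,-9.7, 0,0,0,0,0,-9.7, 0,0,0,0,0,-9.7]'; python3 -c "
from h import *
to(.490,.015,.26,85)"
```

```text
t 1.35 pos [ 291.4 -581.   253.3] yaw 26.6 tilt 0.0 shift [ 444.7 -443.8   -6.7] turn [  0.    -0.   -58.37] F [-0.5 -0.  -1.3] width 85.7
time_s: 2.1
eef_pos: [0.2913, -0.5811, 0.2533]
tool_rot: [0.0, 0.736, 0.676, -0.0]
ft_force: [0.5, 0.6, -0.4]
width: 0.0857
t 2.1 pos [ 291.3 -581.1  253.3] yaw 85.1 tilt 0.0 shift [610.8 147.5  -6.7] turn [-0.    0.    0.14] F [ 0.5  0.6 -0.4] width 85.7
```

View pics/fit_scene.png

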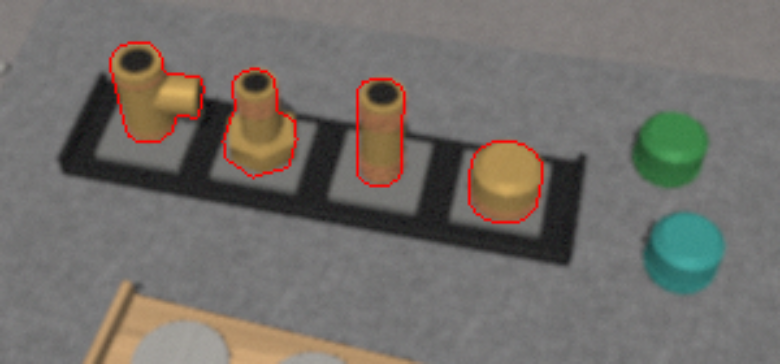

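The scene-view outlines sit tightly on all four fittings. Next I'll move above the tray for a wrist look.

```bash
python3 -m creep '[51,12.3,-1,0,0,0, 51,12.3,-1,0,0,0, 51,12.3,-1,0,0,0, 51,12.3,-1,0,0,0, 51,12.3,-1,0,0,0, 51,12.3,-1,0,0,0, 51,12.3,-1,0,0,0, 51,12.3,-1,0,0,0, 51,12.3,-1,0,0,0, 51,12.3,-1,0,0,0, 51,12.3,-1,0,0,0, 51,12.3,-1,0,0,0]'; python3 -m creep '[0,0,0,0,0,0, 0,0,0,0,0,0]'; cat > w.py <<'E'
from h import *
from scipy.optimize import minimize
import sys
g={'cap':(493.7,74.6),'nipple':(486.8,-5.9),'reducer':(483,-84),'tee':(477,-161)}
o=r.get_obs();c=cam("wrist",o);im=r.get_image("wrist");ov=im.copy()
for t,(x,y) in g.items():
    bc=proj(c,[x/1e3,y/1e3,.045])[0]
    ds=r.trace("wrist",t);
    if not ds: print(t,"missed");continue
    d=min(ds,key=lambda d:np.linalg.norm(np.array([(d["box"][0]+d["box"][2])/2,(d["box"][1]+d["box"][3])/2])-bc))
    m=d["mask"].astype(bool)
    def f(p):
        s=sil(c,t,p[0]/1e3,p[1]/1e3,.015,p[2]/10 if t in('tee','reducer') else 0);return 1-(s&m).sum()/max(1,(s|m).sum())
    best=minimize(f,[x,y,0],method='Nelder-Mead',options=dict(initial_simplex=np.array([[0,0,0],[8,0,0],[0,8,0],[0,0,3]])+[x-2,y-2,-1]))
    p=best.x;print(t,np.round(p,1),"iou",round(1-best.fun,2),np.round(d["box"]))
    s=sil(c,t,p[0]/1e3,p[1]/1e3,.015,p[2]/10 if t in('tee','reducer') else 0).astype(np.uint8)
    cs,_=cv2.findContours(s,0,1);cv2.drawContours(ov,cs,-1,(255,0,0),1)
cv2.imwrite("pics/w1.png",ov[:,:,::-1])
to(.490,.0,.26,85)
E
python3 w.py
```

```text
time_s: 3.6
eef_pos: [0.4941, 0.0167, 0.2656]
tool_rot: [0.0, 0.738, 0.674, 0.0]
ft_force: [-0.2, -0.6, 0.4]
width: 0.0854
time_s: 3.85
eef_pos: [0.4933, 0.0145, 0.2652]
tool_rot: [0.0, 0.738, 0.674, -0.0]
ft_force: [-0.3, -1.3, 0.7]
width: 0.0854
cap [495.1  75.1  -1.7] iou 0.95 [290. 106. 346. 164.]
nipple [487.9  -4.1  -2.9] iou 0.95 [295. 210. 335. 264.]
reducer [483.6 -83.4   2.6] iou 0.94 [295. 285. 344. 348.]
tee [ 479.2 -161.2    0.8] iou 0.93 [301. 355. 338. 429.]
t 4.1 pos [493.3  13.8 265.3] yaw 84.7 tilt 0.03 shift [-14.   -2.    5.3] turn [-0.01  0.03 -0.31] F [0.2 0.3 0.1] width 85.1
```

View pics/w1.png

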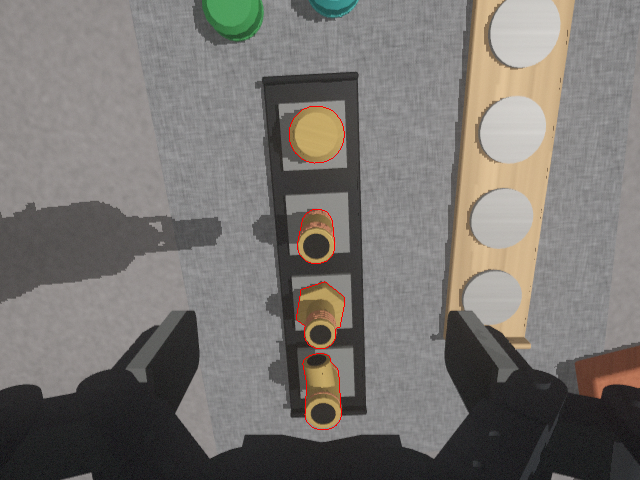

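The wrist fits agree with the scene fits to about 2 mm. I'll also measure the discs in this same wrist picture.

```bash
python3 - <<'E'
from h import *
im=cv2.imread("pics/w1.png");c=cam("wrist")
hsv=cv2.cvtColor(im,cv2.COLOR_BGR2HSV);g=((hsv[...,1]<25)&(hsv[...,2]>150)).astype(np.uint8);g[:,:440]=0
n,l,s,ce=cv2.connectedComponentsWithStats(g)
for i in range(1,n):
    if s[i,4]>500: print(np.round(ce[i]),s[i],np.round(back(c,np.argwhere(l==i)[:,::-1],.015).mean(0)*1e3,1))
to(.4795,-.161,.120,85);to(.494,.075,.12,85)
E
```

```text
[524.  31.] [ 490    0   70   68 3873] [669.7 138.5  15. ]
[512. 129.] [ 480   96   66   67 3429] [662.6  62.5  15. ]
[502. 218.] [ 472  189   61   59 2853] [655.6 -15.   15. ]
[493. 297.] [ 464  271   58   54 2319] [649.1 -91.9  15. ]
t 4.1 pos [493.3  13.8 265.3] yaw 84.7 tilt 0.03 shift [-175.2    2.4  145.4] turn [-0.01  0.03 -0.31] F [0.2 0.3 0.1] width 85.1
t 4.1 pos [493.3  13.8 265.3] yaw 84.7 tilt 0.03 shift [ 61.1  -5.  145.3] turn [-0.01  0.03 -0.31] F [0.2 0.3 0.1] width 85.1
```

Measurements agree to about 2 mm, so I start with the cap: over it, then down to TCP z = 39 mm.

```bash
python3 -m creep '[30.5,-3,20,0,0,0, 30.5,-2,40,0,0,0, 0,0,45,0,0,0, 0,0,40,0,0,0, 0,0,0,0,0,0, 0,0,0,0,0,0]'; python3 -c "
from h import *
to(.4944,.075,.039,85)"
```

```text
time_s: 4.85
eef_pos: [0.4949, 0.0762, 0.1214]
tool_rot: [0.0, 0.739, 0.674, 0.001]
ft_force: [0.1, 0.2, 1.1]
width: 0.0854
t 4.85 pos [494.9  76.2 121.4] yaw 84.8 tilt 0.1 shift [-1.3 -0.6 82.4] turn [ 0.09 -0.03 -0.22] F [0.1 0.2 1.1] width 85.4
```

```bash
python3 -m creep '[-1,-1,30,0,0,0, 0,0,30,0,0,0, 0,0,14,0,0,0, 0,0,8,0,0,0, 0,0,0,0,0,0, 0,0,0,0,0,0]' && python3 -m creep '[0,0,0,0,0,0, 0,0,0,0,0,0, 0,0,0,0,0,0, 0,0,0,0,0,0, 0,0,0,0,0,0, 0,0,0,0,0,0, 0,0,0,0,0,0]' 1; python3 - <<'E'
from h import *
im=r.get_image("wrist");cv2.imwrite("pics/c1.png",im[:,:,::-1])
to(.4944,.075,.16,85)
E
```

```text
time_s: 5.6
eef_pos: [0.4936, 0.0756, 0.0391]
tool_rot: [0.0, 0.738, 0.674, 0.001]
ft_force: [0.6, 0.0, 0.9]
width: 0.0854
time_s: 6.48
eef_pos: [0.4932, 0.0755, 0.039]
tool_rot: [0.0, 0.738, 0.674, 0.0]
ft_force: [-0.5, 0.6, 6.8]
width: 0.0422
t 6.525 pos [493.2  75.5  39. ] yaw 84.8 tilt 0.05 shift [  -0.4    1.3 -121. ] turn [ 0.05 -0.   -0.18] F [-0.6  0.2  7.2] width 42.3
```

View pics/c1.png

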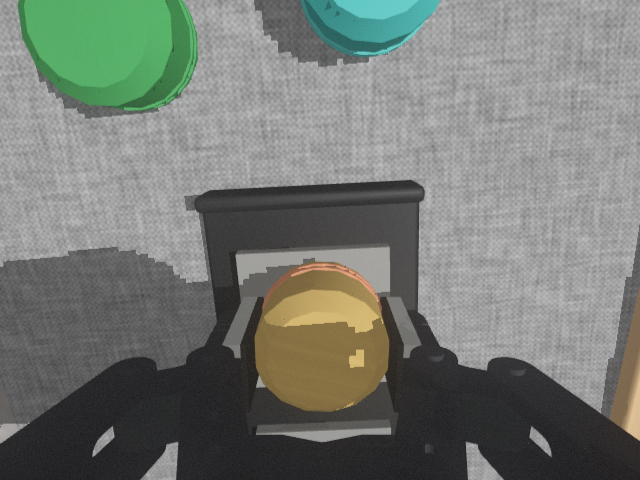

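The cap is gripped; the reading is 42.3 mm. Lifting.

```bash
python3 -m creep '[0,0,-20,0,0,0, 0,0,-45,0,0,0, 0,0,-40,0,0,0, 0,0,0,0,0,0]'; python3 -c "
from h import *
to(.6482,-.0912,.14,85)"
```

```text
time_s: 7.02
eef_pos: [0.4948, 0.0758, 0.1458]
tool_rot: [0.002, 0.738, 0.674, 0.002]
ft_force: [0.1, -0.2, -1.9]
width: 0.0424
t 7.025 pos [494.8  75.8 145.8] yaw 84.8 tilt 0.33 shift [-152.4  167.9    6.5] turn [ 0.32 -0.09 -0.19] F [ 0.1 -0.2 -1.9] width 42.4
```

```bash
python3 -m creep '[-20,22,0,0,0,0, -38,42,0,0,0,0, -38,42,0,0,0,0, -38,42,3,0,0,0, -18.5,20,3,0,0,0, 0,0,0,0,0,0, 0,0,0,0,0,0]'; python3 -c "
from h import *
to(.6482,-.0912,.041,85)"
```

```text
time_s: 7.9
eef_pos: [0.6451, -0.0903, 0.1359]
tool_rot: [-0.001, 0.738, 0.675, -0.001]
ft_force: [0.3, 0.4, -1.1]
width: 0.0425
t 7.9 pos [645.1 -90.3 135.9] yaw 84.9 tilt 0.19 shift [-0.7  3.4 94.9] turn [-0.18 -0.05 -0.11] F [ 0.3  0.4 -1.1] width 42.5
```

```bash
python3 -m creep '[-1,3,30,0,0,0, 0,0,40,0,0,0, 0,0,16,0,0,0, 0,0,0,0,0,0, 0,0,0,0,0,0]'; python3 - <<'E'
from h import *
im=r.get_image("wrist");cv2.imwrite("pics/c2.png",im[:,:,::-1])
im=r.get_image("scene");cv2.imwrite("pics/c2s.png",cv2.resize(im[230:370,190:460,::-1],None,fx=2.8,fy=2.8))
to(.6482,-.0912,.039,85)
E
```

```text
time_s: 8.52
eef_pos: [0.6505, -0.0924, 0.0528]
tool_rot: [0.001, 0.738, 0.675, 0.001]
ft_force: [0.0, -0.5, -1.2]
width: 0.0419
t 8.625 pos [650.6 -92.8  53. ] yaw 84.8 tilt 0.16 shift [ 1.3 -2.5 14. ] turn [ 0.16 -0.   -0.17] F [-0.3  0.4 -1.1] width 42.6
```

View pics/c2.png

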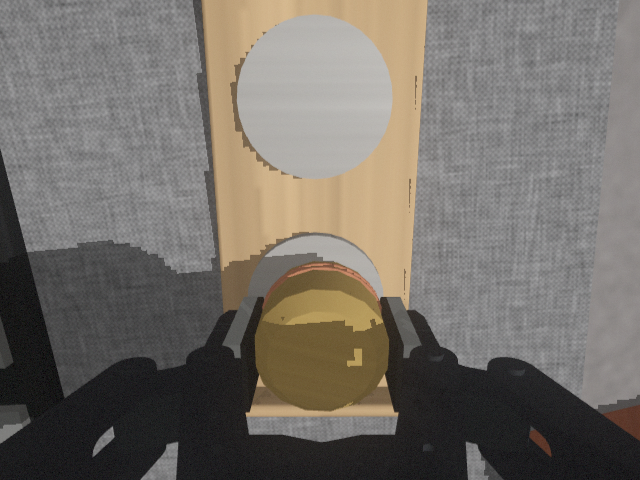

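View pics/c2s.png

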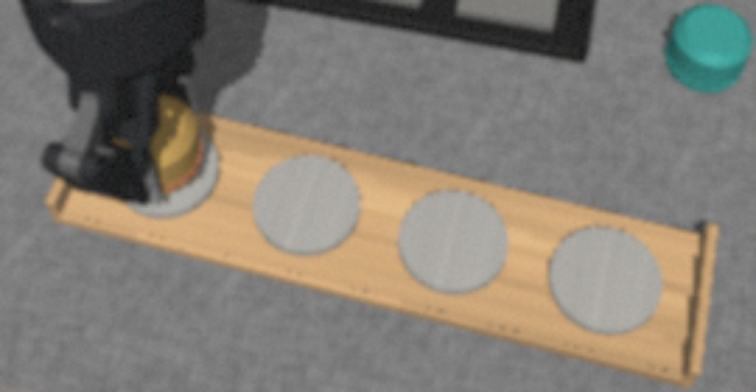

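The cap is about 2.5 mm too far in +x over the disc, in the picture and in the readout. I'll correct that and lower it.

```bash
python3 -m creep '[1.3,-2.5,6,0,0,0, 0,0,4,0,0,0, 0,0,1,0,0,0, 0,0,0,0,0,0, 0,0,0,0,0,0]'; python3 -c "
from h import *
to(.6482,-.0912,.039,85)"
```

```text
time_s: 9.25
eef_pos: [0.6472, -0.0913, 0.0404]
tool_rot: [0.0, 0.738, 0.674, 0.0]
ft_force: [-0.8, -0.5, -0.3]
width: 0.0422
t 9.25 pos [647.2 -91.3  40.4] yaw 84.8 tilt 0.01 shift [0.2 1.  1.4] turn [ 0.01 -0.   -0.17] F [-0.8 -0.5 -0.3] width 42.2
```

```bash
python3 -m creep '[0,1,1,0,0,0, 0,0,0.5,0,0,0, 0,0,0,0,0,0, 0,0,0,0,0,0]'; python3 -c "
from h import *
to(.6482,-.0912,.039,85)"
```

```text
time_s: 9.75
eef_pos: [0.6483, -0.0914, 0.0391]
tool_rot: [0.0, 0.738, 0.675, 0.0]
ft_force: [-0.5, -0.3, 1.1]
width: 0.0419
t 9.75 pos [648.3 -91.4  39.1] yaw 84.8 tilt 0.04 shift [ 0.2 -0.2  0.1] turn [ 0.04  0.   -0.17] F [-0.5 -0.3  1.1] width 41.9
```

```bash
python3 -m creep '[0,0,0.4,0,0,0, 0,0,0.3,0,0,0, 0,0,0,0,0,0]'; python3 -c "
from h import *
to(.6482,-.0912,.039,85)"
```

```text
time_s: 10.12
eef_pos: [0.6483, -0.0914, 0.0391]
tool_rot: [0.0, 0.738, 0.674, 0.0]
ft_force: [-0.8, 0.4, 6.5]
width: 0.0421
t 10.125 pos [648.3 -91.4  39.1] yaw 84.8 tilt 0.04 shift [ 0.2 -0.2  0.1] turn [ 0.04  0.01 -0.18] F [-0.8  0.4  6.5] width 42.1
```

It's seated, with a 6.5 N contact force. I'll release it and rise.

```bash
python3 -m creep '[0,0,0,0,0,0, 0,0,0,0,0,0, 0,0,0,0,0,0, 0,0,0,0,0,0, 0,0,0,0,0,0]' 0; python3 -m creep '[0,0,-20,0,0,0, 0,0,-50,0,0,0, 0,0,-50,0,0,0, 0,0,0,0,0,0, 0,0,0,0,0,0]'; python3 - <<'E'
from h import *
im=r.get_image("wrist");cv2.imwrite("pics/c3.png",im[:,:,::-1])
to(.487,-.005,.16,85)
E
```

```text
time_s: 10.75
eef_pos: [0.648, -0.0914, 0.038]
tool_rot: [-0.0, 0.738, 0.675, -0.0]
ft_force: [0.6, 0.5, 0.4]
width: 0.0853
time_s: 11.38
eef_pos: [0.6479, -0.0915, 0.159]
tool_rot: [0.0, 0.738, 0.674, 0.0]
ft_force: [-0.5, -0.0, -0.4]
width: 0.0851
t 11.425 pos [647.4 -91.5 157.9] yaw 84.8 tilt 0.07 shift [  71.7 -167.5   -1.9] turn [-0.06  0.02 -0.17] F [-0.6  0.1 -0.6] width 85.2
```

View pics/c3.png

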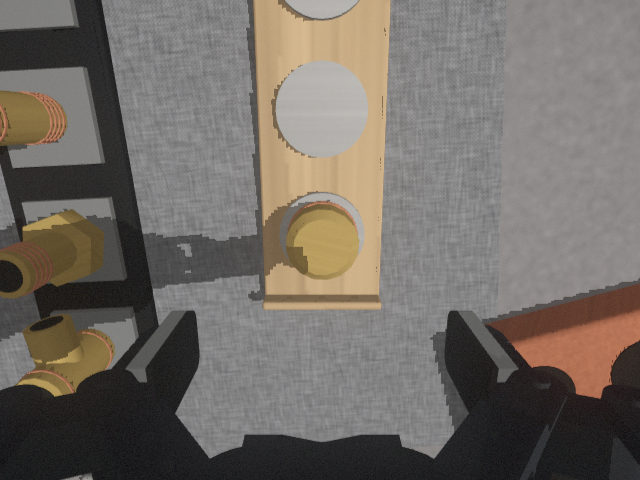

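The cap stands centred on its disc, at about (322,240). Next is the nipple.

```bash
python3 -m creep '[12,-28,0,0,0,0, 20,-47,0,0,0,0, 20,-47,0,0,0,0, 20,-45.5,0,0,0,0, 0,0,20,0,0,0, 0,0,10,0,0,0, 0,0,0,0,0,0]'; python3 -c "
from h import *
to(.487,-.005,.055,85)"
```

```text
time_s: 12.3
eef_pos: [0.4874, -0.0049, 0.127]
tool_rot: [-0.001, 0.738, 0.674, -0.001]
ft_force: [0.3, -0.5, -0.1]
width: 0.0854
t 12.3 pos [487.4  -4.9 127. ] yaw 84.8 tilt 0.13 shift [-0.1 -0.2 72. ] turn [-0.13  0.02 -0.2 ] F [ 0.3 -0.5 -0.1] width 85.4
```

```bash
python3 -m creep '[0,0,25,0,0,0, 0,0,30,0,0,0, 0,0,17,0,0,0, 0,0,0,0,0,0, 0,0,0,0,0,0]' && python3 -m creep '[0,0,0,0,0,0, 0,0,0,0,0,0, 0,0,0,0,0,0, 0,0,0,0,0,0, 0,0,0,0,0,0, 0,0,0,0,0,0, 0,0,0,0,0,0, 0,0,0,0,0,0]' 1; python3 - <<'E'
from h import *
im=r.get_image("wrist");cv2.imwrite("pics/n1.png",im[:,:,::-1])
to(.4944,.075,.16,85)
E
```

```text
time_s: 12.92
eef_pos: [0.4884, -0.0047, 0.0566]
tool_rot: [0.0, 0.738, 0.674, 0.0]
ft_force: [-0.4, -0.2, 0.1]
width: 0.0855
time_s: 13.92
eef_pos: [0.4879, -0.0046, 0.0566]
tool_rot: [0.0, 0.738, 0.674, 0.0]
ft_force: [-0.8, -0.1, 5.3]
width: 0.0262
t 13.975 pos [487.9  -4.6  56.6] yaw 84.8 tilt 0.03 shift [  79.9   -0.6 -103.4] turn [ 0.03  0.01 -0.17] F [-1.7 -0.6  5.5] width 27.0
```

View pics/n1.png

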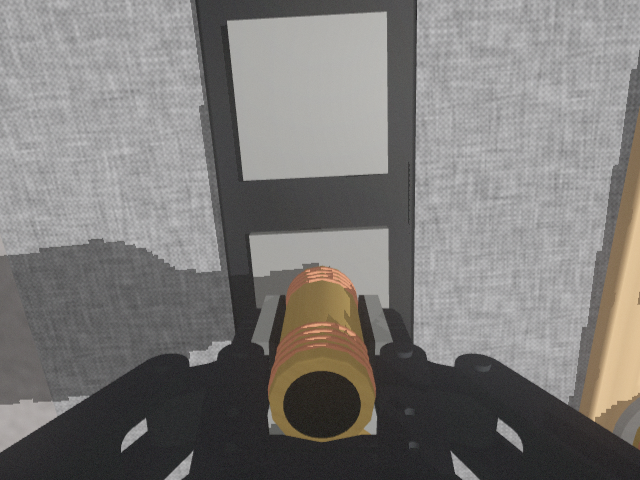

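The nipple is gripped in the middle, so I'll carry it to disc 2.

```bash
python3 -m creep '[0,0,-20,0,0,0, 0,0,-40,0,0,0, 0,0,0,0,0,0]'; python3 -c "
from h import *
to(.655,-.014,.11,85)"; python3 -m creep '[-2,20,0,0,0,0, -6,45,0,0,0,0, -6,45,0,0,0,0, -6,38,0,0,0,0, -4,20,0,0,0,0, 0,0,0,0,0,0, 0,0,0,0,0,0]'; python3 -c "
from h import *
to(.655,-.014,.057,85)"
```

```text
time_s: 14.35
eef_pos: [0.4894, -0.0045, 0.1181]
tool_rot: [0.002, 0.738, 0.674, 0.002]
ft_force: [-1.3, -0.1, -1.1]
width: 0.0266
t 14.35 pos [489.4  -4.5 118.1] yaw 84.8 tilt 0.28 shift [  5.5 165.7   8.9] turn [ 0.28 -0.05 -0.19] F [-1.3 -0.1 -1.1] width 26.6
time_s: 15.22
eef_pos: [0.6512, -0.0432, 0.1149]
tool_rot: [-0.001, 0.738, 0.675, -0.001]
ft_force: [-0.5, 0.3, -1.3]
width: 0.0268
t 15.225 pos [651.2 -43.2 114.9] yaw 84.9 tilt 0.18 shift [29.4  1.4 57.9] turn [-0.18  0.01 -0.14] F [-0.5  0.3 -1.3] width 26.8
```

My guessed shift along the row was off, which does no harm at this height. I'll correct it from the readout.

```bash
python3 -m creep '[15,1,0,0,0,0, 14.4,1,0,0,0,0, 0,0,20,0,0,0, 0,0,20,0,0,0, 0,0,8,0,0,0, 0,0,0,0,0,0, 0,0,0,0,0,0]'; python3 - <<'E'
from h import *
im=r.get_image("wrist");cv2.imwrite("pics/n2.png",im[:,:,::-1])
to(.655,-.014,.0566,85)
E
```

```text
time_s: 16.1
eef_pos: [0.6579, -0.0148, 0.0684]
tool_rot: [0.0, 0.738, 0.674, 0.0]
ft_force: [0.7, 0.4, -1.7]
width: 0.0266
t 16.15 pos [658.  -14.7  68.7] yaw 84.8 tilt 0.07 shift [ 0.4 -3.1 12.1] turn [ 0.07 -0.01 -0.19] F [-0.6  0.1 -1.8] width 26.4
```

View pics/n2.png

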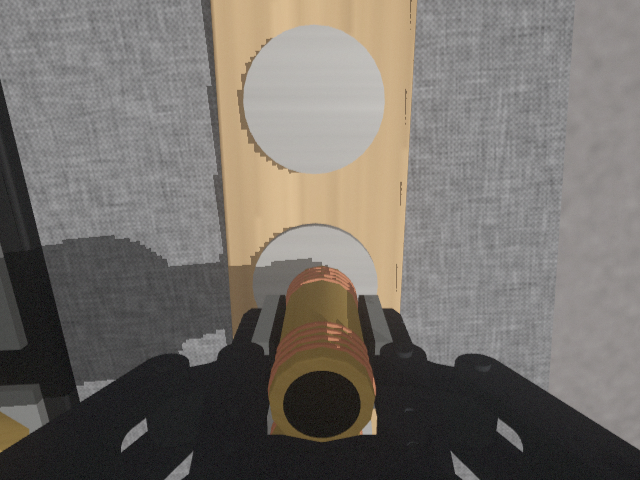

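```bash
python3 -m creep '[0.4,-3,5,0,0,0, 0,0,4,0,0,0, 0,0,1,0,0,0, 0,0,0,0,0,0, 0,0,0,0,0,0]'; python3 -c "
from h import *
to(.655,-.014,.0566,85)"
```

```text
time_s: 16.77
eef_pos: [0.6547, -0.0139, 0.0582]
tool_rot: [0.0, 0.738, 0.674, 0.0]
ft_force: [-0.7, 0.7, -1.6]
width: 0.0266
t 16.775 pos [654.7 -13.9  58.2] yaw 84.8 tilt 0.02 shift [-0.1  0.3  1.6] turn [ 0.02 -0.   -0.17] F [-0.7  0.7 -1.6] width 26.6
```

```bash
python3 -m creep '[0,0,1,0,0,0, 0,0,0.7,0,0,0, 0,0,0.4,0,0,0, 0,0,0,0,0,0]'; python3 -c "
from h import *
to(.655,-.014,.0566,85)"
```

```text
time_s: 17.27
eef_pos: [0.6546, -0.0139, 0.0567]
tool_rot: [0.0, 0.738, 0.675, 0.0]
ft_force: [-1.7, 1.0, 5.1]
width: 0.0266
t 17.275 pos [654.6 -13.9  56.7] yaw 84.8 tilt 0.02 shift [-0.1  0.4  0.1] turn [ 0.02  0.01 -0.17] F [-1.7  1.   5.1] width 26.6
```

Contact. I'll release it and rise.

```bash
python3 -m creep '[0,0,0,0,0,0, 0,0,0,0,0,0, 0,0,0,0,0,0, 0,0,0,0,0,0, 0,0,0,0,0,0]' 0; python3 -m creep '[0,0,-20,0,0,0, 0,0,-45,0,0,0, 0,0,-45,0,0,0, 0,0,0,0,0,0, 0,0,0,0,0,0]'; python3 - <<'E'
from h import *
im=r.get_image("wrist");cv2.imwrite("pics/n3.png",im[:,:,::-1])
to(.4837,-.0835,.15,85)
E
```

```text
time_s: 17.9
eef_pos: [0.6546, -0.0138, 0.056]
tool_rot: [-0.0, 0.738, 0.675, 0.0]
ft_force: [-0.1, 0.1, 0.2]
width: 0.0858
time_s: 18.52
eef_pos: [0.6545, -0.014, 0.1669]
tool_rot: [0.0, 0.738, 0.674, 0.0]
ft_force: [-0.0, -0.2, 0.7]
width: 0.0854
t 18.575 pos [654.  -14.1 165.9] yaw 84.8 tilt 0.05 shift [ -84.5 -163.3   16.1] turn [-0.05  0.02 -0.18] F [-0.6  0.3 -0.7] width 85.5
```

View pics/n3.png

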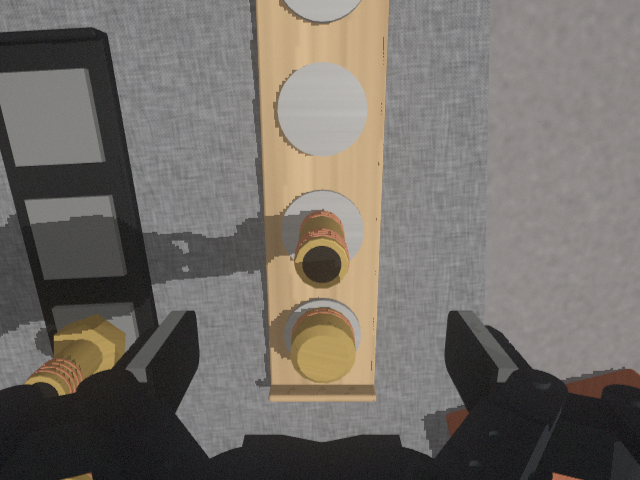

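Nipple and cap are both standing centred. Next is the reducer.

```bash
python3 -m creep '[-14,-27,0,0,0,0, -24,-46,0,0,0,0, -24,-46,0,0,0,0, -22.5,-44,0,0,0,0, 0,0,20,0,0,0, 0,0,15,0,0,0, 0,0,0,0,0,0]'; python3 -c "
from h import *
to(.4837,-.0835,.059,85)"
```

```text
time_s: 19.45
eef_pos: [0.4841, -0.0828, 0.1296]
tool_rot: [-0.001, 0.738, 0.675, -0.001]
ft_force: [0.3, 0.4, 0.9]
width: 0.0853
t 19.45 pos [484.1 -82.8 129.6] yaw 84.9 tilt 0.17 shift [-0.8 -0.1 70.6] turn [-0.17 -0.03 -0.12] F [0.3 0.4 0.9] width 85.3
```

```bash
python3 -m creep '[-1,-1,25,0,0,0, 0,0,30,0,0,0, 0,0,14,0,0,0, 0,0,0,0,0,0, 0,0,0,0,0,0]' && python3 -m creep '[0,0,0,0,0,0, 0,0,0,0,0,0, 0,0,0,0,0,0, 0,0,0,0,0,0, 0,0,0,0,0,0, 0,0,0,0,0,0, 0,0,0,0,0,0, 0,0,0,0,0,0]' 1; python3 - <<'E'
from h import *
im=r.get_image("wrist");cv2.imwrite("pics/r1.png",im[:,:,::-1])
to(.4837,-.0835,.13,85);to(.662,.0635,.13,85)
E
```

```text
time_s: 20.08
eef_pos: [0.4843, -0.0841, 0.0627]
tool_rot: [0.0, 0.738, 0.675, 0.0]
ft_force: [0.2, 0.6, -0.5]
width: 0.0852
time_s: 21.08
eef_pos: [0.4837, -0.0844, 0.0624]
tool_rot: [0.0, 0.738, 0.674, 0.0]
ft_force: [-0.5, 0.3, 5.1]
width: 0.0244
t 21.125 pos [483.7 -84.3  62.4] yaw 84.8 tilt 0.03 shift [  0.8  -0.  -67.6] turn [ 0.03  0.01 -0.17] F [-1.5 -0.2  5.2] width 24.4
t 21.125 pos [483.7 -84.3  62.4] yaw 84.8 tilt 0.03 shift [163.3 164.3 -67.5] turn [ 0.03  0.01 -0.17] F [-1.5 -0.2  5.2] width 24.4
```

View pics/r1.png

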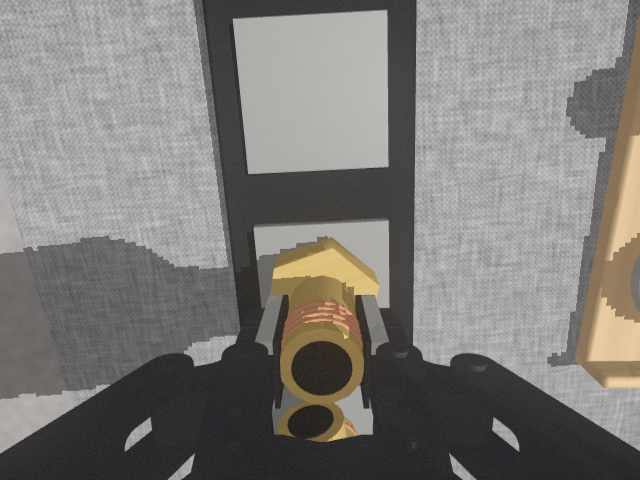

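The reducer is gripped by its neck. I'll lift it well above nipple height and carry it over.

```bash
python3 -m creep '[0,0,-20,0,0,0, 0,0,-45,0,0,0, 0,0,-25,0,0,0, 0,0,0,0,0,0]'; python3 -m creep '[22,20,0,0,0,0, 42,40,0,0,0,0, 42,42,0,0,0,0, 38,40,0,0,0,0, 19,20,0,0,0,0, 0,0,0,0,0,0, 0,0,0,0,0,0]'; python3 -c "
from h import *
to(.662,.0635,.0624,85)"
```

```text
time_s: 21.62
eef_pos: [0.4845, -0.0845, 0.1533]
tool_rot: [0.001, 0.738, 0.674, 0.001]
ft_force: [0.6, -0.2, -2.9]
width: 0.0245
time_s: 22.5
eef_pos: [0.6579, 0.0624, 0.1501]
tool_rot: [-0.001, 0.738, 0.674, -0.002]
ft_force: [0.1, 0.5, -2.0]
width: 0.0246
t 22.5 pos [657.9  62.4 150.1] yaw 84.8 tilt 0.24 shift [ 1.7  4.3 87.6] turn [-0.21  0.12 -0.18] F [ 0.1  0.5 -2. ] width 24.6
```

```bash
python3 -m creep '[1,2,25,0,0,0, 0,0,35,0,0,0, 0,0,16,0,0,0, 0,0,0,0,0,0, 0,0,0,0,0,0]'; python3 - <<'E'
from h import *
im=r.get_image("wrist");cv2.imwrite("pics/r2.png",im[:,:,::-1])
to(.662,.0635,.0624,85)
E
```

```text
time_s: 23.12
eef_pos: [0.6624, 0.0642, 0.0772]
tool_rot: [0.001, 0.738, 0.674, 0.001]
ft_force: [0.4, 0.4, -1.4]
width: 0.0245
t 23.175 pos [662.6  64.4  77.5] yaw 84.8 tilt 0.14 shift [-0.9 -0.6 15.1] turn [ 0.14 -0.03 -0.18] F [-0.4 -0.1 -0.9] width 24.5
```

View pics/r2.png

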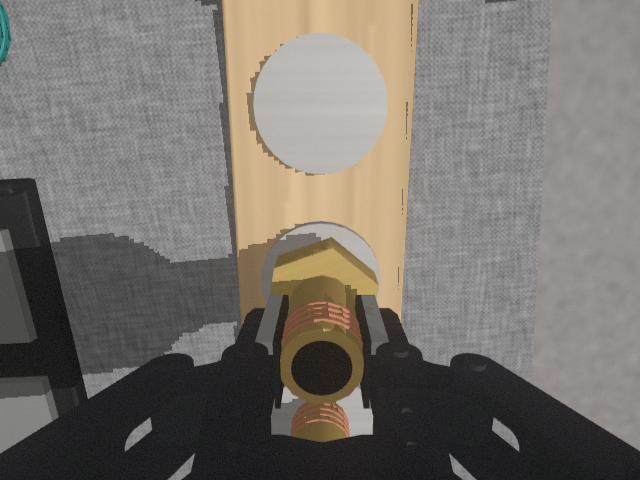

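```bash
python3 -m creep '[-0.9,-0.6,8,0,0,0, 0,0,4,0,0,0, 0,0,1,0,0,0, 0,0,0,0,0,0, 0,0,0,0,0,0]'; python3 -c "
from h import *
to(.662,.0635,.0624,85)"
```

```text
time_s: 23.8
eef_pos: [0.6611, 0.0635, 0.0632]
tool_rot: [0.0, 0.738, 0.674, 0.0]
ft_force: [0.5, 0.1, -1.9]
width: 0.0247
t 23.8 pos [661.1  63.5  63.2] yaw 84.8 tilt 0.02 shift [0.  0.9 0.8] turn [ 0.02 -0.01 -0.17] F [ 0.5  0.1 -1.9] width 24.7
```

```bash
python3 -m creep '[0,0.8,0.6,0,0,0, 0,0,0.6,0,0,0, 0,0,0.3,0,0,0, 0,0,0,0,0,0]'; python3 -c "
from h import *
to(.662,.0635,.0624,85)"
```

```text
time_s: 24.3
eef_pos: [0.6619, 0.0635, 0.0625]
tool_rot: [0.0, 0.738, 0.675, 0.0]
ft_force: [-1.4, -1.4, 5.2]
width: 0.0244
t 24.3 pos [661.9  63.5  62.5] yaw 84.8 tilt 0.03 shift [-0.   0.1  0.1] turn [ 0.03  0.   -0.17] F [-1.4 -1.4  5.2] width 24.4
```

Seated. I'll release, rise and move over the tee.

```bash
python3 -m creep '[0,0,0,0,0,0, 0,0,0,0,0,0, 0,0,0,0,0,0, 0,0,0,0,0,0, 0,0,0,0,0,0]' 0; python3 -m creep '[0,0,-20,0,0,0, 0,0,-45,0,0,0, 0,0,-45,0,0,0, 0,0,0,0,0,0, 0,0,0,0,0,0]'; python3 - <<'E'
from h import *
im=r.get_image("wrist");cv2.imwrite("pics/r3.png",im[:,:,::-1])
im=r.get_image("scene");cv2.imwrite("pics/r3s.png",cv2.resize(im[150:370,190:460,::-1],None,fx=2.6,fy=2.6))
to(.478,-.161,.17,85)
E
```

```text
time_s: 24.92
eef_pos: [0.6618, 0.0634, 0.0615]
tool_rot: [-0.0, 0.738, 0.674, -0.0]
ft_force: [-0.1, -0.8, -0.3]
width: 0.0851
time_s: 25.55
eef_pos: [0.6617, 0.0633, 0.1724]
tool_rot: [0.0, 0.738, 0.674, 0.0]
ft_force: [-0.6, 0.2, -0.9]
width: 0.0854
t 25.65 pos [661.   63.1 170.8] yaw 84.8 tilt 0.11 shift [-239.7 -162.     1.2] turn [-0.1   0.03 -0.17] F [ 0.4  0.1 -0.7] width 85.6
```

View pics/r3.png

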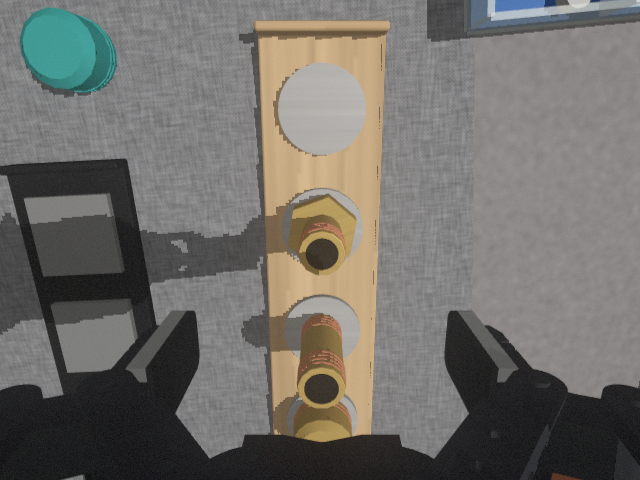

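View pics/r3s.png

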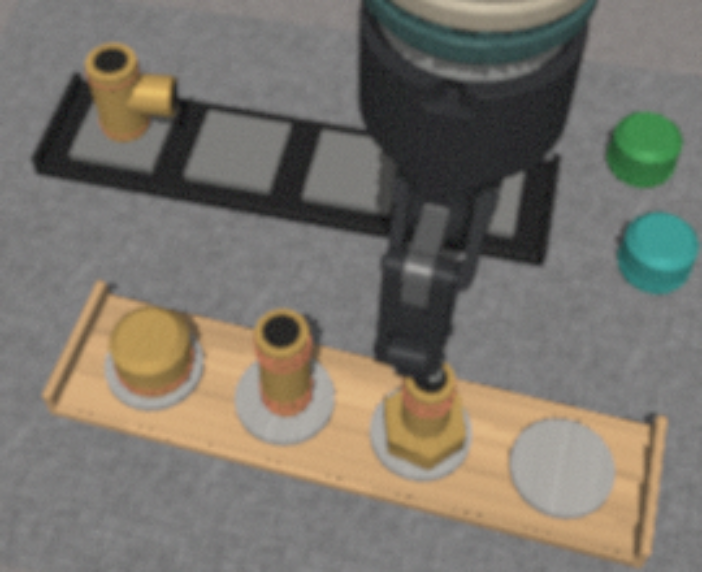

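All three stand centred. Now I go for the tee.

```bash
python3 -m creep '[-24,-16,0,0,0,0, -45,-30,0,0,0,0, -48,-33,0,0,0,0, -48,-33,0,0,0,0, -45,-30,0,0,0,0, -29.7,-20,0,0,0,0, 0,0,20,0,0,0, 0,0,15,0,0,0, 0,0,0,0,0,0]'; python3 - <<'E'
from h import *
im=r.get_image("wrist");cv2.imwrite("pics/t0.png",im[:,:,::-1])
to(.4785,-.161,.059,85)
E
```

```text
time_s: 26.78
eef_pos: [0.4781, -0.1598, 0.135]
tool_rot: [-0.002, 0.738, 0.675, -0.001]
ft_force: [0.1, -0.3, 0.4]
width: 0.0857
t 26.825 pos [ 478.7 -159.8  135.8] yaw 84.9 tilt 0.11 shift [-1.2 -0.  76.8] turn [-0.1  -0.05 -0.09] F [0.6 0.2 0.6] width 85.5
```

View pics/t0.png

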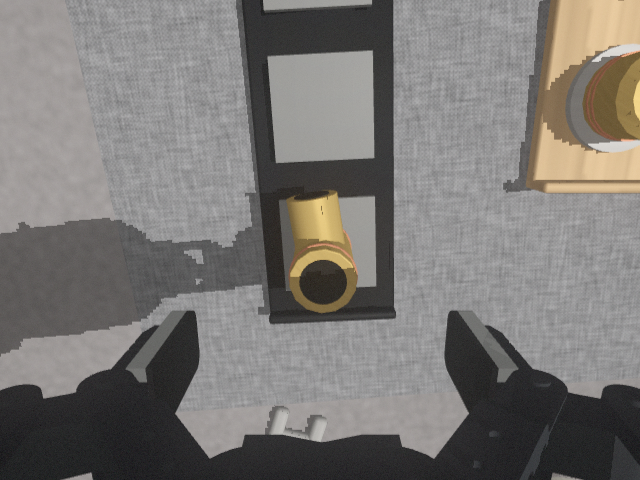

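```bash
python3 -m creep '[-1.2,0,28,0,0,0, 0,0,30,0,0,0, 0,0,16,0,0,0, 0,0,0,0,0,0, 0,0,0,0,0,0]' && python3 -m creep '[0,0,0,0,0,0, 0,0,0,0,0,0, 0,0,0,0,0,0, 0,0,0,0,0,0, 0,0,0,0,0,0, 0,0,0,0,0,0, 0,0,0,0,0,0, 0,0,0,0,0,0]' 1; python3 - <<'E'
from h import *
im=r.get_image("wrist");cv2.imwrite("pics/t1.png",im[:,:,::-1])
to(.669,.1412,.17,85)
E
```

```text
time_s: 27.45
eef_pos: [0.4795, -0.1619, 0.0633]
tool_rot: [0.001, 0.738, 0.675, 0.0]
ft_force: [0.2, -0.7, 1.3]
width: 0.0855
time_s: 28.45
eef_pos: [0.4789, -0.1621, 0.0631]
tool_rot: [0.0, 0.738, 0.674, 0.0]
ft_force: [-1.8, -0.8, 5.8]
width: 0.0308
t 28.5 pos [ 478.9 -162.1   63.1] yaw 84.8 tilt 0.05 shift [ 319.2  162.  -106.9] turn [ 0.04  0.02 -0.18] F [-1.  -0.3  5.5] width 30.7
```

View pics/t1.png

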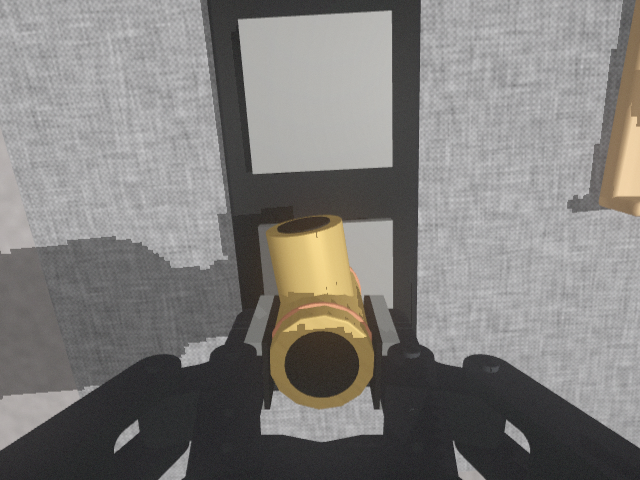

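The tee is gripped on its barrel, reading 30.7 mm. I'll carry it to the last disc.

```bash
python3 -m creep '[0,0,-20,0,0,0, 0,0,-45,0,0,0, 0,0,-40,0,0,0, 0,0,0,0,0,0]'; python3 -m creep '[24,12,0,0,0,0, 45,23,0,0,0,0, 50,25,0,0,0,0, 50,25,0,0,0,0, 50,25,0,0,0,0, 50,25,0,0,0,0, 32,17,0,0,0,0, 17,10,0,0,0,0, 0,0,0,0,0,0, 0,0,0,0,0,0]'; python3 -c "
from h import *
to(.669,.1405,.0631,85)"
```

```text
time_s: 29.0
eef_pos: [0.4804, -0.1624, 0.17]
tool_rot: [0.002, 0.738, 0.674, 0.001]
ft_force: [0.7, -0.9, -1.8]
width: 0.0307
time_s: 30.25
eef_pos: [0.6676, 0.1385, 0.1661]
tool_rot: [-0.0, 0.739, 0.674, -0.002]
ft_force: [0.1, -2.2, -1.7]
width: 0.0307
t 30.25 pos [667.6 138.5 166.1] yaw 84.8 tilt 0.2 shift [  2.4   1.5 103. ] turn [-0.14  0.13 -0.21] F [ 0.1 -2.2 -1.7] width 30.7
```

```bash
python3 -m creep '[1,-1,25,0,0,0, 0,0,40,0,0,0, 0,0,25,0,0,0, 0,0,0,0,0,0, 0,0,0,0,0,0]'; python3 - <<'E'
from h import *
im=r.get_image("wrist");cv2.imwrite("pics/t2.png",im[:,:,::-1])
to(.669,.1405,.0631,85)
E
```

```text
time_s: 30.88
eef_pos: [0.6684, 0.1406, 0.0786]
tool_rot: [0.0, 0.739, 0.674, 0.001]
ft_force: [0.4, 0.4, -1.6]
width: 0.0307
t 30.925 pos [668.8 140.9  79.1] yaw 84.8 tilt 0.14 shift [-0.4  0.2 16. ] turn [ 0.13 -0.04 -0.22] F [ 0.1  0.  -2. ] width 30.8
```

View pics/t2.png

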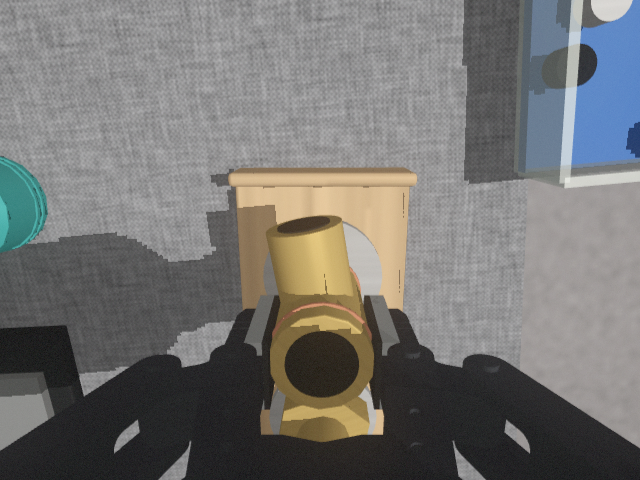

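```bash
python3 -m creep '[0,0,8,0,0,0, 0,0,5,0,0,0, 0,0,1,0,0,0, 0,0,0,0,0,0, 0,0,0,0,0,0]'; python3 -c "
from h import *
to(.669,.1405,.0631,85)"
```

```text
time_s: 31.55
eef_pos: [0.668, 0.1414, 0.0636]
tool_rot: [0.0, 0.738, 0.675, 0.0]
ft_force: [0.4, -0.7, -1.8]
width: 0.0303
t 31.55 pos [668.  141.4  63.6] yaw 84.8 tilt 0.02 shift [-0.8  1.1  0.5] turn [ 0.02 -0.01 -0.17] F [ 0.4 -0.7 -1.8] width 30.3
```

```bash
python3 -m creep '[-0.8,1,0,0,0,0, 0,0,0.5,0,0,0, 0,0,0.6,0,0,0, 0,0,0.3,0,0,0, 0,0,0,0,0,0]'; python3 -c "
from h import *
to(.669,.1405,.0631,85)"
```

```text
time_s: 32.17
eef_pos: [0.669, 0.1402, 0.0632]
tool_rot: [0.0, 0.738, 0.674, 0.0]
ft_force: [-1.9, -0.7, 5.5]
width: 0.0303
t 32.175 pos [669.  140.2  63.2] yaw 84.8 tilt 0.05 shift [ 0.3 -0.1  0.1] turn [ 0.05  0.01 -0.18] F [-1.9 -0.7  5.5] width 30.3
```

```bash
python3 -m creep '[0,0,0,0,0,0, 0,0,0,0,0,0, 0,0,0,0,0,0, 0,0,0,0,0,0, 0,0,0,0,0,0]' 0; python3 -m creep '[0,0,-20,0,0,0, 0,0,-45,0,0,0, 0,0,-50,0,0,0, 0,0,-50,0,0,0, -30,-30,-10,0,0,0, -30,-50,0,0,0,0, -30,-50,0,0,0,0, 0,0,0,0,0,0, 0,0,0,0,0,0, 0,0,0,0,0,0]'; cat > v.py <<'E'
from h import *
from scipy.optimize import minimize
g={'cap':(648.2,-91.2),'nipple':(655,-14),'reducer':(662,63.5),'tee':(669,140.8)}
for n in("scene","side","wrist"):
    o=r.get_obs();c=cam(n,o);im=r.get_image(n);ov=im.copy()
    for t,(x,y) in g.items():
        bc=proj(c,[x/1e3,y/1e3,.04])[0]
        ds=r.trace(n,t)
        if not ds: print(n,t,"missed");continue
        d=min(ds,key=lambda d:np.linalg.norm(np.array([(d["box"][0]+d["box"][2])/2,(d["box"][1]+d["box"][3])/2])-bc));m=d["mask"].astype(bool)
        h=t in('tee','reducer')
        f=lambda p:1-((s:=sil(c,t,p[0]/1e3,p[1]/1e3,.015,p[2]/10 if h else 0))&m).sum()/max(1,(s|m).sum())
        b=minimize(f,[x,y,0],method='Nelder-Mead',options=dict(initial_simplex=np.array([[0,0,0],[8,0,0],[0,8,0],[0,0,3]])+[x-2,y-2,-1]))
        print(n,t,"off disc mm",np.round(b.x[:2]-[x,y],1),"iou",round(1-b.fun,2))
    cv2.imwrite(f"pics/end_{n}.png",im[:,:,::-1])
to(.5,.1,.2)
E
python3 v.py
```

```text
time_s: 32.8
eef_pos: [0.6687, 0.1404, 0.062]
tool_rot: [-0.0, 0.738, 0.674, -0.0]
ft_force: [0.4, 0.6, -0.3]
width: 0.0853
time_s: 34.05
eef_pos: [0.5329, 0.0634, 0.2379]
tool_rot: [0.001, 0.738, 0.675, 0.001]
ft_force: [-0.5, -0.3, -0.3]
width: 0.0853
scene cap off disc mm [-0.5 -0.7] iou 0.93
scene nipple off disc mm [-0.4  0.7] iou 0.94
scene reducer off disc mm [0.3 0.5] iou 0.92
scene tee off disc mm [-0.4  1.5] iou 0.95
side cap off disc mm [-1.1 -1.1] iou 0.8
side nipple off disc mm [-1.3 -2.3] iou 0.91
side reducer off disc mm [-1.8 -0.4] iou 0.9
side tee off disc mm [-0.7 -1. ] iou 0.94
wrist cap off disc mm [-27.4  -8.7] iou 0.1
wrist nipple off disc mm [0.3 1.1] iou 0.9
wrist reducer off disc mm [0.1 0.9] iou 0.96
wrist tee off disc mm [-0.1  0.5] iou 0.94
t 34.8 pos [531.1  62.4 237.1] yaw 84.8 tilt 0.0 shift [ 34.6 -34.4  37.1] turn None F [-0.8 -0.8 -0.5] width 85.3
```

View pics/end_scene.png

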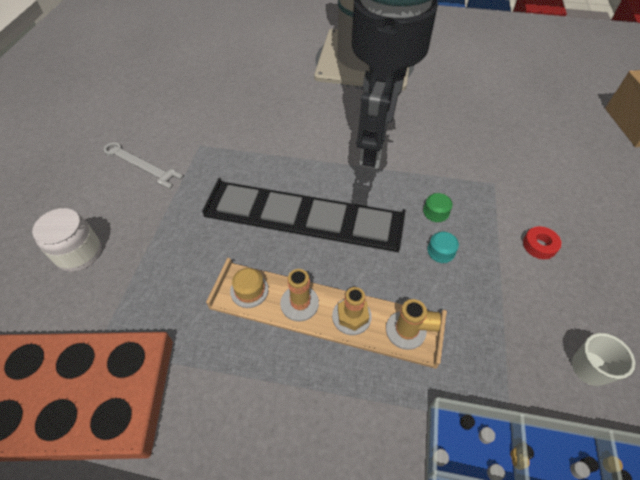

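View pics/end_side.png

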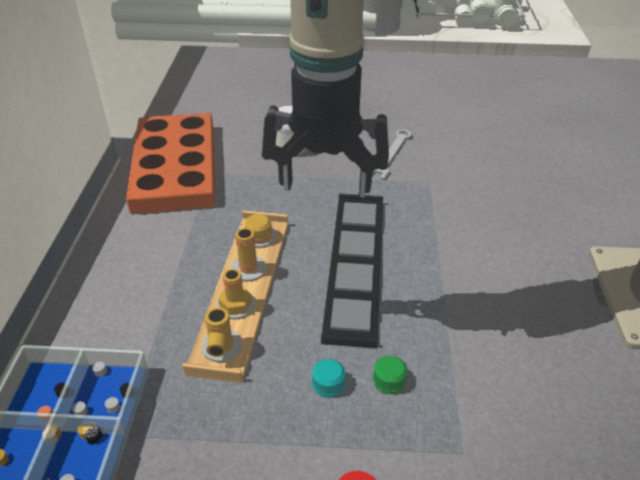

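The scene view shows cap, nipple, reducer and tee upright at (248,286), (299,290), (353,310) and (411,322), with the tray empty and the look-alikes untouched. I'm handing it in.

```bash
python3 -c "
from workcell import r
print(r.job_done())"
```

```text
the job is handed in; nothing more can be done
None
```

All four fittings stand upright on the rack in reverse order. Seen from the robot, the row from the left is now tee, reducer, nipple, cap; the tray row was cap, nipple, reducer, tee. Each fitting was lowered until it touched its disc (about 5–6.5 N) before I opened the jaws. I handed the job in at about 35 s with the gripper clear of everything.

**Final checks:** the scene and side cameras put every fitting within about 2.5 mm of its disc centre. The wrist camera puts the nipple, reducer and tee within about 1 mm. The tray is empty and the green and turquoise look-alikes were not moved.

**Check that failed:** the wrist-camera fit for the cap was invalid (overlap 0.1). I didn't look into why, and set it aside because the scene and side fits both show the cap within 1.6 mm of centre.

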